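Find the open adapter sleeve by probing, reject the blocked ones

TASK

One of the three aluminium sleeves in the tilted cradle is open right through and the other two are blocked inside. Gently probe the bores with the red-handled pin to find the open one, leave the pin standing in it with its collar down on the sleeve (and that sleeve in its pocket), then stand the two blocked sleeves upright in the white tray. Leave the jar, the vial and the dish alone, and do not ram the sleeves.

Things in the scene. Friction and masses are not known exactly. Their poses are not given: they have to be found in the camera images.
- pin: probe pin, 60 g, upright in its stand at first: steel shank 8 mm in diameter, 46 mm long with a tapered tip, then a steel collar 24 mm in diameter, 4 mm thick, then a red round handle 16 mm in diameter, 42 mm long. Origin: the shank's tip; +z up the pin, so the collar's underside is at 46 mm and the handle runs from 50 to 92 mm.
- pin_stand: fixed white block 70 x 70 x 56 mm with a 13 mm square hole in the middle of its top in which the pin stands, collar on the block. Origin: centre of its underside, z up.
- cradle: fixed grey stand with a blue row of three pockets at y = -80, 0, +80 mm. Origin: on the bench under the middle pocket, z up. The pockets lean 25 degrees: a sleeve's axis points up and towards the cradle's -x (roughly to the robot). Pocket floor middle: 50 mm above the origin; 41 mm square inside, walls 12 mm deep, 6 mm thick.
- sleeve_1: aluminium sleeve, 38 mm in diameter, 50 mm tall, 130 g, loose in a cradle pocket. Origin: centre of its bottom end; +z along its axis to the bore's mouth at 50 mm. Bore 18 mm wide. In two of the three sleeves (which ones varies, hidden inside) a black disc stops a pin 30 mm below the mouth; in the open one the disc is a washer with a 12 mm hole, and the pin passes until its collar meets the mouth.
- sleeve_2: aluminium sleeve, 38 mm in diameter, 50 mm tall, 130 g, loose in a cradle pocket. Origin: centre of its bottom end; +z along its axis to the bore's mouth at 50 mm. Bore 18 mm wide. In two of the three sleeves (which ones varies, hidden inside) a black disc stops a pin 30 mm below the mouth; in the open one the disc is a washer with a 12 mm hole, and the pin passes until its collar meets the mouth.
- sleeve_3: aluminium sleeve, 38 mm in diameter, 50 mm tall, 130 g, loose in a cradle pocket. Origin: centre of its bottom end; +z along its axis to the bore's mouth at 50 mm. Bore 18 mm wide. In two of the three sleeves (which ones varies, hidden inside) a black disc stops a pin 30 mm below the mouth; in the open one the disc is a washer with a 12 mm hole, and the pin passes until its collar meets the mouth.
- tray: fixed open white tray, 180 mm (its x) by 130 mm (its y) and 25 mm tall, wall and floor 4 mm. Origin: centre of its underside, z up. Room for two sleeves side by side along its x, e.g. at x = -42 and +42 mm.
- reagent: bystander: loose amber jar with black cap, 64 mm in diameter, 130 mm tall. Origin: centre of its underside.
- dish: bystander: loose round white sample dish with a clear lid, 94 mm across, 19 mm tall. Origin: centre of its underside.
- vial: bystander: loose small amber vial with white cap, 40 mm in diameter, 80 mm tall. Origin: centre of its underside.
Mind the look-alikes: they are no part of the job. Leave any blue or pink look-alike of the sleeve_3 alone.

How it is judged:
On the way, in this order (a step that is already met when the one before it is completed fails the run):
1. the pin has been lifted out of its stand (z of pin in the frame of pin_stand above 0.06 m), for 0.1 s.
2. the pin stands fully home in the open sleeve, let go, the three sleeves still in the cradle (((x of pin in the frame of sleeve_1 between -0.006 and 0.006 m and y of pin in the frame of sleeve_1 between -0.006 and 0.006 m and z of pin in the frame of sleeve_1 between -0.002 and 0.01 m) or (x of pin in the frame of sleeve_2 between -0.006 and 0.006 m and y of pin in the frame of sleeve_2 between -0.006 and 0.006 m and z of pin in the frame of sleeve_2 between -0.002 and 0.01 m) or (x of pin in the frame of sleeve_3 between -0.006 and 0.006 m and y of pin in the frame of sleeve_3 between -0.006 and 0.006 m and z of pin in the frame of sleeve_3 between -0.002 and 0.01 m)) and contact force between the fingers and pin below 0.05 N and distance of each of sleeve_1, sleeve_2, sleeve_3 from where it was at the start of the episode below 0.012 m), for 0.2 s.
At the end, for the whole second after the job is handed in: The pin stands at rest in the open sleeve with its tip within 10 mm of that sleeve's bottom end (collar down on the mouth); that sleeve is within 12 mm of where it started, in its pocket; the other two sleeves stand upright (within 0.2 rad) on the tray's floor, at rest (((x of pin in the frame of sleeve_1 between -0.006 and 0.006 m and y of pin in the frame of sleeve_1 between -0.006 and 0.006 m and z of pin in the frame of sleeve_1 between -0.002 and 0.01 m and distance of sleeve_1 from where it was at the start of the episode below 0.012 m and linear speed of each of pin, sleeve_2, sleeve_3 below 0.02 m/s and x of sleeve_2 in the frame of tray between -0.075 and 0.075 m and y of sleeve_2 in the frame of tray between -0.05 and 0.05 m and z of each of sleeve_2, sleeve_3 in the frame of tray below 0.012 m and angle between each of sleeve_2, sleeve_3's own z axis and vertical below 0.2 rad and x of sleeve_3 in the frame of tray between -0.075 and 0.075 m and y of sleeve_3 in the frame of tray between -0.05 and 0.05 m) or (x of pin in the frame of sleeve_2 between -0.006 and 0.006 m and y of pin in the frame of sleeve_2 between -0.006 and 0.006 m and z of pin in the frame of sleeve_2 between -0.002 and 0.01 m and distance of sleeve_2 from where it was at the start of the episode below 0.012 m and linear speed of each of pin, sleeve_1, sleeve_3 below 0.02 m/s and x of sleeve_1 in the frame of tray between -0.075 and 0.075 m and y of sleeve_1 in the frame of tray between -0.05 and 0.05 m and z of each of sleeve_1, sleeve_3 in the frame of tray below 0.012 m and angle between each of sleeve_1, sleeve_3's own z axis and vertical below 0.2 rad and x of sleeve_3 in the frame of tray between -0.075 and 0.075 m and y of sleeve_3 in the frame of tray between -0.05 and 0.05 m) or (x of pin in the frame of sleeve_3 between -0.006 and 0.006 m and y of pin in the frame of sleeve_3 between -0.006 and 0.006 m and z of pin in the frame of sleeve_3 between -0.002 and 0.01 m and distance of sleeve_3 from where it was at the start of the episode below 0.012 m and linear speed of each of pin, sleeve_1, sleeve_2 below 0.02 m/s and x of sleeve_1 in the frame of tray between -0.075 and 0.075 m and y of sleeve_1 in the frame of tray between -0.05 and 0.05 m and z of each of sleeve_1, sleeve_2 in the frame of tray below 0.012 m and angle between each of sleeve_1, sleeve_2's own z axis and vertical below 0.2 rad and x of sleeve_2 in the frame of tray between -0.075 and 0.075 m and y of sleeve_2 in the frame of tray between -0.05 and 0.05 m))); the robot touches nothing.
It fails at once if a sleeve is rammed into the cradle with more than 70 N (contact force between any of sleeve_1, sleeve_2, sleeve_3 and cradle above 70 N).
It fails at once if a bystander (jar, vial or dish) is shifted by more than 20 mm (distance of any of reagent, dish, vial from where it was at the start of the episode above 0.02 m).
It also fails if it takes over 72 s, if anything falls off the work surface, if the arm or the gripper's body presses on something with over 40 N, if the wrist force passes 120 N, or if a joint passes its speed limit or range.

ROBOT

A 6-joint arm with a two-finger parallel gripper is mounted at the origin on the work surface. World frame = base frame: x ahead of the robot, y to its left, z up, the work surface at z = 0. Lengths are in m, angles in rad, forces in N, time in s.
With the tool pointing down it reaches from about 0.4 to 0.925 m from the base axis. Payload 12.5 kg.
Tool frame: the origin (TCP) lies between the finger pads; the fingertips stand 8 mm ahead of it and the grasp point (between the pads) lies 11 mm behind it; z points along the fingers, y is the line along which they close (so a half turn about z gives the same grasp; the last joint's range is limited). The gripper opens to 95 mm and grips with 3 to 60 N. Pads are 20 mm wide; open, the fingers measure 119 mm over their backs; the gripper's body (75 mm by 180 mm) begins 59 mm behind the grasp point.
Start: joints at [1.051, 0.491, 1.559, -0, 1.092, -0.106], TCP at [0.251, 0.572, 0.223] pointing down, gripper open.
Joint ranges: [-3.1, 3.1], [-0.84, 2.19], [0.05, 2.79], [-1.13, 4.28], [0.06, 2.93], [-2.69, 2.69]. Speed limits (rad/s): [2.22, 2.22, 2.79, 3.14, 3.14, 3.14].

INTERFACE

Orientations are given as a unit quaternion [w, x, y, z].
In Python, from bench import * gives the robot as it stands.
- The arm moves only by the tool carry_out, never from a script. Its argument "plan" is a list of rows, each an object with "offset": the shift along the world's x, y, z in cm, a list of three; "rotation": the turn, a rotation vector about the world's x, y, z in degrees, a list of three; "gripper": the finger opening in cm, from 0 to 9.51. In form: [{"offset": [tx, ty, tz], "rotation": [rx, ry, rz], "gripper": gripper}, ...]. A call has 1 to 5 rows; each row shifts and turns the commanded pose from where the row before left it; what a row does not reach is not made up. A row lasts 1/10 s, in which the tool goes at most 50 mm and 8.59 degrees, less where a joint would pass 70% of its speed; a pose out of reach is approached as far as the arm can. A call with a gripper value outside its range is refused whole. The fingers move at their own pace and stop on an object; the grip force is fixed at half the most. Time passes only in rows, so rows that do not move let the fingers close. It gives the time, the measured TCP pose, the force, the opening and the grip force at its end, in the units of the state.
- read_state(): the state, without advancing time (a new reading comes with each control period).
- camera(name): name is "scene" or "top" or "wrist"; returns the picture (480x640x3 uint8, red, green, blue); there is no depth.
- get_calibration(name): a dict with "fov_y" (degrees; the focal length in pixels is half the picture's height over the tangent of half this angle, whatever the lens; pixels are square), "cx", "cy" (the principal point, pixels), "R" (3x3) and "t" (3): a world point X has camera coordinates R X + t. Camera axes: x right, y down, z forward; pixel columns grow to the right and rows downward; lengths in m; the calibration is good to about 2 mm. A picture is of the moment at which its call begins: read the wrist's pose just before it. get_calibration takes no time and is no camera call; for the wrist camera it gives the pose at the moment of the call.
- finish_job(): hands the job in; it is judged then, once.
The state is a dict: "t": time; "joints": joint angles; "joint_vel": joint speeds; "joint_torque": joint torques, N m; "tool_pos": TCP position; "tcp_rot": TCP orientation; "wrist_force": force on the tool from outside, world axes, zero at the start; "ft_torque": the same for the moment, N m; "finger_gap": opening from 0.0 (shut) to 1.0 (fully open); "grasp_force": force on a finger pad.
Only numpy, scipy, OpenCV 4.12 (cv2) and the standard library are available. Lean on these libraries where they do the work, as an engineer would, in place of code of your own. Each camera call takes 0.05 s, during which the arm holds its last target. There are 200 camera calls.

## Working session

There is one attempt and no reset: what is moved stays moved. The work goes in short steps, Python scripts to look and compute and a tool call to move; the robot and the scene stay as the last step left them, time stands still between calls to the robot, and variables do not carry over. Pictures are saved under pics/ and viewed, at most 10 in all, crops included, and the job is handed in when it is done.

Besides the shell and the picture viewer there is one more tool, called after ">>>" by a JSON object that holds its "api" and its "payload". carry_out: Moves the arm, as the interface text tells. Its arguments: {"type":"object","properties":{"plan":{"type":"array"}},"required":["plan"]}

```bash
ls; mkdir -p pics; python3 - <<'E'
from bench import *
import cv2,numpy as np
print(read_state())
for n in ["scene","top"]:
    im=camera(n); cv2.imwrite(f"pics/{n}0.png",im[:,:,::-1]); c=get_calibration(n); print(n,c)
E
```

```text
pics
{'t': 0.0, 'joints': array([ 1.05138625e+00,  4.91557881e-01,  1.55945110e+00, -4.20282866e-06,
        1.09170638e+00, -1.05622127e-01]), 'joint_vel': array([ 0.00089941, -0.00084955, -0.00177668, -0.00091624,  0.00058854,
        0.00074465]), 'joint_torque': array([ 3.88699715e-03, -6.12649941e+01, -2.58195966e+01,  6.94179372e-02,
        4.81073989e-02, -7.32681951e-05]), 'tool_pos': array([0.25117436, 0.5720483 , 0.22206222]), 'tcp_rot': array([-1.70817026e-04,  2.05420130e-01,  9.78673722e-01, -5.34738630e-04]), 'wrist_force': array([-0.13464865, -0.2445548 , -0.5585335 ]), 'ft_torque': array([-0.01945131, -0.02168514, -0.02793453]), 'grasp_force': 0.0, 'finger_gap': 0.9989401324894701}
scene {'fov_y': 51.37517859441322, 'cx': 328.88939256264774, 'cy': 241.16529536211655, 'R': array([[ 0.83256383,  0.55372142, -0.01516782],
       [ 0.46812803, -0.71797824, -0.51513434],
       [-0.29613108,  0.42178173, -0.85697523]]), 't': array([-0.50655431, -0.26082285,  1.14785733])}
top {'fov_y': 49.313441557142724, 'cx': 328.80106702906414, 'cy': 247.356615948397, 'R': array([[ 0.01903854, -0.99976551,  0.01031822],
       [-0.99547315, -0.01991593, -0.0929331 ],
       [ 0.0931168 , -0.0085022 , -0.99561889]]), 't': array([-0.02397158,  0.60404717,  1.14674229])}
```

View pics/scene0.png

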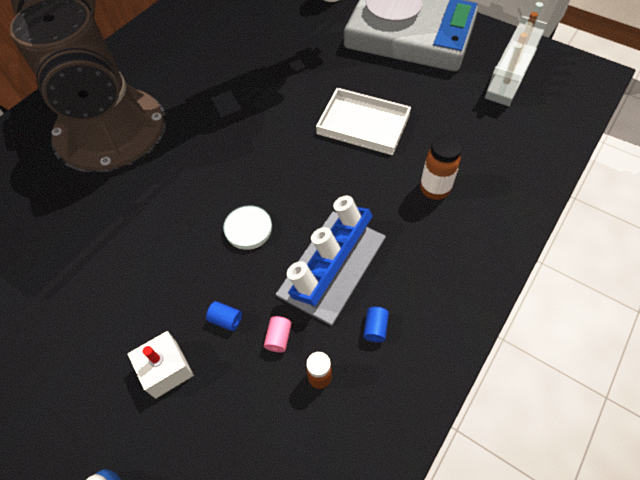

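View pics/top0.png

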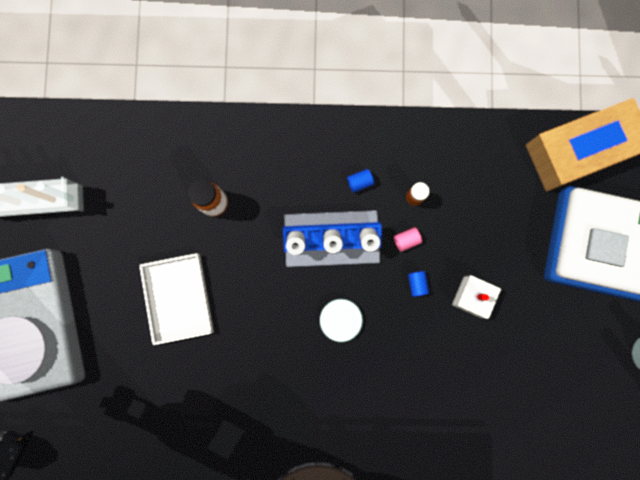

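The sleeves sit in the blue row: in the top view at (297,244), (333,241) and (371,241), in the scene view at (301,272), (324,238) and (346,206). The pin is at top (483,297), scene (150,353). The tray is at top (178,300). Look-alikes are blue at top (360,181) and (418,284), and pink at (408,239); the vial is at (419,191). I'll take a close mosaic to measure.

```bash
python3 - <<'E'
import cv2,numpy as np
s=cv2.imread("pics/scene0.png");t=cv2.imread("pics/top0.png")
def c(im,x,y,w,h):
    o=cv2.resize(im[y:y+h,x:x+w],(400,300),interpolation=cv2.INTER_CUBIC);return o
m=np.vstack([np.hstack([c(t,280,205,108,81),c(t,444,264,64,48)]),np.hstack([c(s,270,180,120,90+0),c(s,120,325,80,60)])])
cv2.imwrite("pics/m1.png",m)
E
```

```text
(no output)
```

View pics/m1.png

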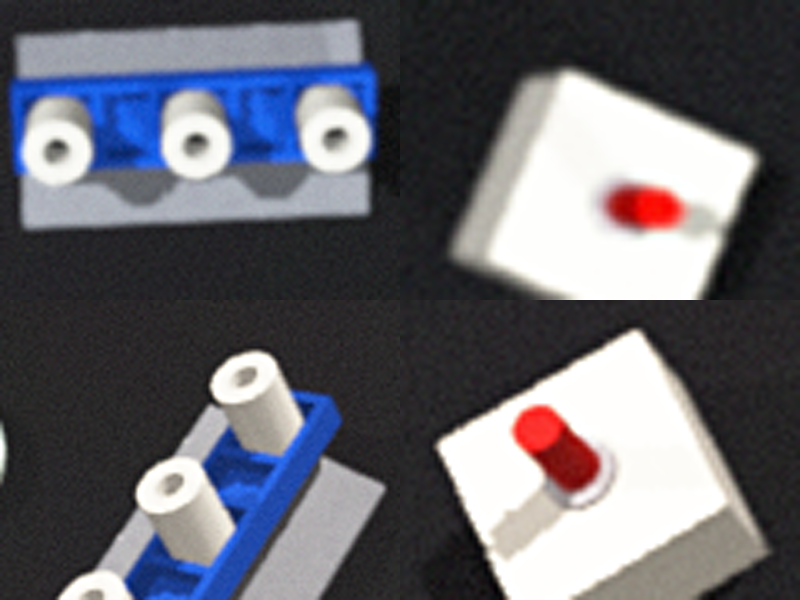

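```bash
cat > h.py <<'E'
import numpy as np,cv2
from bench import *
from scipy.spatial.transform import Rotation as Rn
def P(c):
    f=240/np.tan(np.radians(c["fov_y"])/2)
    return np.array([[f,0,c["cx"]],[0,f,c["cy"]],[0,0,1]])@np.c_[c["R"],c["t"]]
def tri(Ps,us):
    A=np.vstack([np.vstack([u[0]*p[2]-p[0],u[1]*p[2]-p[1]]) for p,u in zip(Ps,us)])
    X=np.linalg.lstsq(A[:,:3],-A[:,3],rcond=None)[0]
    return X,[np.round((p@np.r_[X,1])[:2]/(p@np.r_[X,1])[2]-u,1) for p,u in zip(Ps,us)]
def onplane(p,u,z):
    A=np.vstack([u[0]*p[2]-p[0],u[1]*p[2]-p[1]])
    return np.linalg.solve(A[:,:2],-A[:,2]*z-A[:,3])
def st():
    s=read_state();w,x,y,z=s["tcp_rot"];R=Rn.from_quat([x,y,z,w]);return s,R
E
python3 - <<'E'
from h import *
np.set_printoptions(precision=4,suppress=True)
T=P(get_calibration("top"));S=P(get_calibration("scene"))
for n,a,b in [("m_left",(295.4,245.5),(343.8,203.4)),("m_mid",(333.2,243.3),(321.9,236.1)),("m_right",(370.7,242.3),(299.1,268.2)),("pintop",(485.9,297.4),(148.2,350.4))]:
    print(n,tri([T,S],[a,b]))
for a,z in [((295.4,245.5),.0953),((333.2,243.3),.0953),((370.7,242.3),.0953),((485.9,297.4),.148)]: print("T",onplane(T,a,z))
for a,z in [((343.8,203.4),.0953),((321.9,236.1),.0953),((299.1,268.2),.0953),((148.2,350.4),.148)]: print("S",onplane(S,a,z))
for q in [(140,264),(200,254),(213,334),(153,344)]: print("trayT",onplane(T,q,.025))
for q in [(337,91),(411,104),(393,152),(317,126)]: print("trayS",onplane(S,q,.025))
for q in [(565,68),(758,155),]: print("stand",onplane(T,(444+(q[0]-400)/6.25,264+q[1]/6.25),.056))
for q in [(437,440),(640,330),(725,498)]: print("standS",onplane(S,(120+(q[0]-400)/5,325+(q[1]-300)/5),.056))
# cradle plate corners (top), plate ~z 0.01
for q in [(15,37),(358,22),(370,214),(22,229)]: print("plate",onplane(T,(280+q[0]/3.704,205+q[1]/3.704),.01))
for n,q in [("jar",(203,194)),("vial",(420,190)),("dish",(341,320))]: print(n,onplane(T,q,{"jar":.13,"vial":.08,"dish":.019}[n]))
s,R=st();print(R.as_matrix())
c=get_calibration("wrist");print(c["R"]@s["tool_pos"]+c["t"],c["R"]@R.as_matrix(),c["fov_y"],c["cx"],c["cy"])
E
```

```text
m_left (array([0.6018, 0.0601, 0.0912]), [array([-0.3, -0.4]), array([-0.6,  0.1])])
m_mid (array([ 0.6079, -0.0203,  0.0915]), [array([-0.2, -0.3]), array([-0.4,  0.1])])
m_right (array([ 0.6122, -0.0984,  0.0978]), [array([-0.8, -0.8]), array([-1.6,  0.3])])
pintop (array([ 0.4999, -0.3427,  0.0966]), [array([-0.7, -0.5]), array([-1.2,  0.2])])
T [0.6007 0.0592]
T [ 0.607  -0.0208]
T [ 0.6107 -0.1003]
T [ 0.4987 -0.3281]
S [0.6041 0.0584]
S [ 0.6098 -0.0217]
S [ 0.6132 -0.0956]
S [ 0.5276 -0.3448]
trayT [0.5588 0.4097]
trayT [0.5839 0.2767]
trayT [0.4069 0.2405]
trayT [0.3827 0.3718]
trayS [0.3912 0.3614]
trayS [0.5563 0.4171]
trayS [0.5932 0.2706]
trayS [0.4144 0.2448]
stand [ 0.5475 -0.3231]
stand [ 0.5184 -0.3905]
standS [ 0.4549 -0.3606]
standS [ 0.4844 -0.2962]
standS [ 0.5467 -0.3232]
plate [0.6786 0.0917]
plate [ 0.6924 -0.1208]
plate [ 0.5732 -0.1294]
plate [0.5597 0.0842]
jar [0.7004 0.2507]
vial [ 0.7287 -0.2076]
dish [ 0.4427 -0.0426]
[[-0.9156  0.4021 -0.0005]
 [ 0.4021  0.9156 -0.0008]
 [ 0.0001 -0.0009 -1.    ]]
[-0.0004  0.0291  0.1764] [[-0.001   1.     -0.    ]
 [-0.9626 -0.001  -0.2709]
 [-0.2709 -0.0002  0.9626]] 62.7711567208464 321.9678087142465 247.73179201329012
```

>>> {"api": "carry_out", "payload": {"plan": [{"offset":[2.23,-3.95,0.13],"rotation":[0,0,-4.17],"gripper":5},{"offset":[2.23,-3.95,0.13],"rotation":[0,0,-4.17],"gripper":5},{"offset":[2.23,-3.95,0.13],"rotation":[0,0,-4.17],"gripper":5},{"offset":[2.23,-3.95,0.13],"rotation":[0,0,-4.17],"gripper":5},{"offset":[2.23,-3.95,0.13],"rotation":[0,0,-4.17],"gripper":5}]}}

```text
t: 0.6
tool_pos: [0.3632, 0.3731, 0.2291]
tcp_rot: [-0.0, 0.38, 0.925, -0.0]
wrist_force: [0.8, 0.6, 0.5]
finger_gap: 0.635
grasp_force: 0.0
```

>>> {"api": "carry_out", "payload": {"plan": [{"offset":[2.23,-3.95,0.13],"rotation":[0,0,-4.17],"gripper":5},{"offset":[2.23,-3.95,0.13],"rotation":[0,0,-4.17],"gripper":5},{"offset":[2.23,-3.95,0.13],"rotation":[0,0,-4.17],"gripper":5},{"offset":[2.23,-3.95,0.13],"rotation":[0,0,-4.17],"gripper":5},{"offset":[2.23,-3.95,0.13],"rotation":[0,0,-4.17],"gripper":5}]}}

```text
t: 1.1
tool_pos: [0.4748, 0.1755, 0.2356]
tcp_rot: [-0.0, 0.542, 0.841, -0.0]
wrist_force: [0.5, 0.5, 0.5]
finger_gap: 0.529
grasp_force: 0.0
```

>>> {"api": "carry_out", "payload": {"plan": [{"offset":[2.23,-3.95,0.13],"rotation":[0,0,-4.17],"gripper":5},{"offset":[2.23,-3.95,0.13],"rotation":[0,0,-4.17],"gripper":5},{"offset":[2.23,-3.95,0.13],"rotation":[0,0,-4.17],"gripper":5},{"offset":[2.23,-3.95,0.13],"rotation":[0,0,-4.17],"gripper":5},{"offset":[2.23,-3.95,0.13],"rotation":[0,0,-4.17],"gripper":5}]}}

```text
t: 1.6
tool_pos: [0.5863, -0.0221, 0.242]
tcp_rot: [-0.0, 0.685, 0.729, -0.0]
wrist_force: [0.6, 0.8, 0.4]
finger_gap: 0.526
grasp_force: 0.0
```

>>> {"api": "carry_out", "payload": {"plan": [{"offset":[0,0,0],"rotation":[0,0,0],"gripper":5},{"offset":[0,0,0],"rotation":[0,0,0],"gripper":5},{"offset":[0,0,0],"rotation":[0,0,0],"gripper":5}]}}

```text
t: 1.9
tool_pos: [0.5852, -0.0195, 0.2419]
tcp_rot: [-0.0, 0.683, 0.73, -0.0]
wrist_force: [-0.4, 0.2, 0.3]
finger_gap: 0.526
grasp_force: 0.0
```

```bash
python3 - <<'E'
from h import *
s,R=st();c=get_calibration("wrist");im=camera("wrist");cv2.imwrite("pics/w1.png",im[:,:,::-1])
np.savez("w1.npz",P=P(c));print(s["t"],s["tool_pos"],R.as_matrix().round(3))
E
```

```text
1.9 [ 0.58520671 -0.01947955  0.24190215] [[-0.066  0.998 -0.001]
 [ 0.998  0.066  0.   ]
 [ 0.    -0.001 -1.   ]]
```

View pics/w1.png

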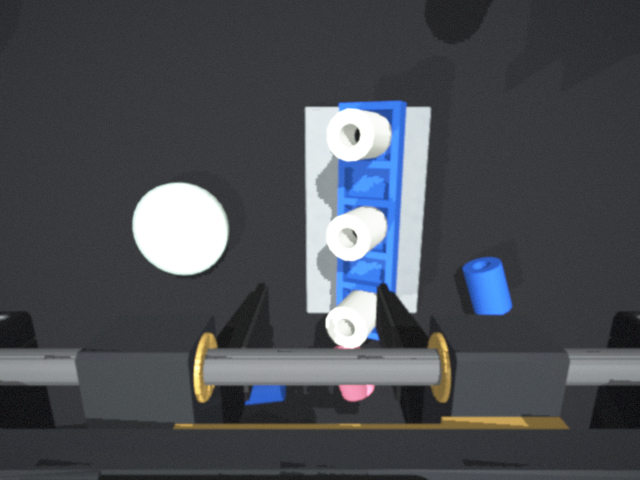

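The wrist view shows the three sleeve mouths at about (350,135), (349,236) and (348,325). The cradle is straight in the frame, the dish is at (180,228), and one blue and one pink look-alike sit beside the row.

```bash
python3 - <<'E'
from h import *
np.set_printoptions(precision=4,suppress=True)
T=P(get_calibration("top"));S=P(get_calibration("scene"));W=np.load("w1.npz")["P"]
for w,a,b in [((350,135),(295.4,245.5),(343.8,203.4)),((349.5,236),(333.2,243.3),(321.9,236.1)),((348,325.5),(370.7,242.3),(299.1,268.2))]:
    print(onplane(W,w,.0945),tri([W,T],[w,a]),tri([W,T,S],[w,a,b])[0])
# pocket row direction in wrist view: plate corners
for q in [(305,107),(431,107),(418,313),(307,313)]: print("plate",onplane(W,q,.01))
im=cv2.imread("pics/w1.png")
def c(x,y): return cv2.resize(im[y-36:y+36,x-32:x+32],None,fx=4,fy=4,interpolation=cv2.INTER_CUBIC)
cv2.imwrite("pics/m2.png",np.hstack([c(350,135),c(349,236),c(348,325)]))
E
```

```text
[0.6018 0.0599] (array([0.6028, 0.0602, 0.0746]), [array([-0.4, -0.3]), array([ 0.1, -0.1])]) [0.6019 0.06   0.0913]
[ 0.608  -0.0186] (array([ 0.6084, -0.021 ,  0.0844]), [array([-0.6, -0.1]), array([ 0. , -0.1])]) [ 0.6079 -0.0201  0.091 ]
[ 0.6134 -0.0981] (array([ 0.6123, -0.1009,  0.0888]), [array([-1.9, -0.2]), array([ 0. , -0.5])]) [ 0.6123 -0.098   0.0967]
plate [0.5629 0.0833]
plate [0.6818 0.0911]
plate [ 0.6973 -0.1205]
plate [ 0.5765 -0.1284]
```

View pics/m2.png

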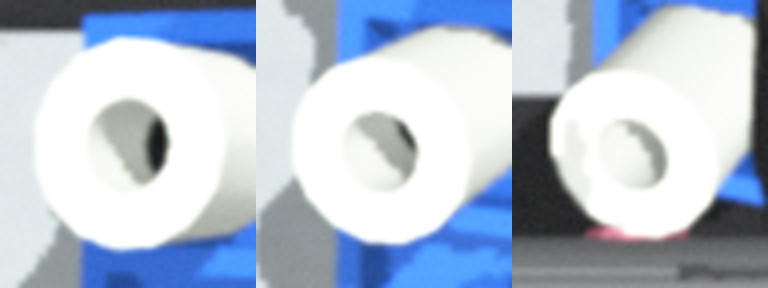

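>>> {"api": "carry_out", "payload": {"plan": [{"offset":[-1.2,-4.6,-0.7],"rotation":[0,0,0],"gripper":4},{"offset":[-1.2,-4.6,-0.7],"rotation":[0,0,0],"gripper":4},{"offset":[-1.2,-4.6,-0.7],"rotation":[0,0,0],"gripper":4},{"offset":[-1.2,-4.6,-0.7],"rotation":[0,0,0],"gripper":4},{"offset":[-1.2,-4.6,-0.7],"rotation":[0,0,0],"gripper":4}]}}

```text
t: 2.45
tool_pos: [0.5253, -0.2506, 0.2073]
tcp_rot: [0.0, 0.683, 0.731, 0.0]
wrist_force: [1.3, -0.7, 0.1]
finger_gap: 0.42
grasp_force: 0.0
```

>>> {"api": "carry_out", "payload": {"plan": [{"offset":[-1.2,-4.6,-0.7],"rotation":[0,0,0],"gripper":4},{"offset":[-1.2,-4.6,-0.7],"rotation":[0,0,0],"gripper":4},{"offset":[0,0,0],"rotation":[0,0,0],"gripper":4},{"offset":[0,0,0],"rotation":[0,0,0],"gripper":4},{"offset":[0,0,0],"rotation":[0,0,0],"gripper":4}]}}

```text
t: 2.95
tool_pos: [0.5023, -0.3407, 0.1935]
tcp_rot: [0.0, 0.683, 0.73, 0.0]
wrist_force: [0.1, 0.1, -0.5]
finger_gap: 0.422
grasp_force: 0.0
```

```bash
cat > red.py <<'E'
from h import *
np.set_printoptions(precision=4,suppress=True)
s,R=st();c=get_calibration("wrist");im=camera("wrist");cv2.imwrite("pics/w2.png",im[:,:,::-1])
hsv=cv2.cvtColor(im,cv2.COLOR_RGB2HSV);m=((hsv[...,0]<8)|(hsv[...,0]>172))&(hsv[...,1]>150)&(hsv[...,2]>60)
n,l,stt,ce=cv2.connectedComponentsWithStats(m.astype(np.uint8))
for i in range(1,n):
    if stt[i,4]>100: print(stt[i],ce[i])
print(s["t"],s["tool_pos"],R.as_matrix().round(3))
W=P(c);np.savez("w2.npz",P=W)
for X in [(.4999,-.3427,.102),(.4999,-.3427,.06)]: p=W@np.r_[X,1];print(p[:2]/p[2])
E
python3 red.py
```

```text
[311 234  19  33 483] [319.8344 249.5611]
2.95 [ 0.5023 -0.3407  0.1935] [[-0.067  0.998  0.   ]
 [ 0.998  0.067  0.   ]
 [ 0.     0.    -1.   ]]
[317.3705 257.8605]
[317.9284 241.908 ]
```

View pics/w2.png

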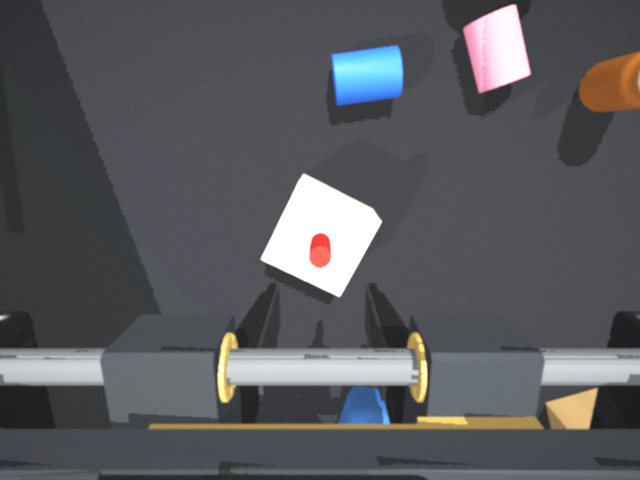

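The pin handle's top is at (320,257), standing in the white block, within 2 mm of the triangulated point and its known height. The blue and pink look-alikes at (367,76) and (497,48) are clear of it.

>>> {"api": "carry_out", "payload": {"plan": [{"offset":[-0.05,-0.15,-4],"rotation":[0,0,0],"gripper":4},{"offset":[0,0,-4],"rotation":[0,0,0],"gripper":4},{"offset":[0,0,-3.85],"rotation":[0,0,0],"gripper":4},{"offset":[0,0,0],"rotation":[0,0,0],"gripper":4},{"offset":[0,0,0],"rotation":[0,0,0],"gripper":1}]}}

```text
t: 3.5
tool_pos: [0.502, -0.343, 0.0755]
tcp_rot: [-0.0, 0.683, 0.73, 0.0]
wrist_force: [0.9, -1.0, 0.8]
finger_gap: 0.377
grasp_force: 0.0
```

>>> {"api": "carry_out", "payload": {"plan": [{"offset":[0,0,0],"rotation":[0,0,0],"gripper":1},{"offset":[0,0,0],"rotation":[0,0,0],"gripper":1},{"offset":[0,0,0],"rotation":[0,0,0],"gripper":1},{"offset":[0,0,0],"rotation":[0,0,0],"gripper":1}]}}

```text
t: 3.9
tool_pos: [0.5018, -0.344, 0.0763]
tcp_rot: [0.001, 0.684, 0.73, 0.0]
wrist_force: [-0.3, 1.4, 8.3]
finger_gap: 0.164
grasp_force: 30.0
```

>>> {"api": "carry_out", "payload": {"plan": [{"offset":[0,0,2],"rotation":[0,0,0],"gripper":1},{"offset":[0,0,4],"rotation":[0,0,0],"gripper":1},{"offset":[0,0,5],"rotation":[0,0,0],"gripper":1},{"offset":[0,0,3],"rotation":[0,0,0],"gripper":1},{"offset":[0,0,0],"rotation":[0,0,0],"gripper":1}]}}

```text
t: 4.4
tool_pos: [0.5024, -0.3447, 0.2199]
tcp_rot: [0.004, 0.684, 0.73, 0.0]
wrist_force: [-0.4, 0.7, -1.3]
finger_gap: 0.163
grasp_force: 30.0
```

```bash
python3 - <<'E'
from h import *
np.set_printoptions(precision=4,suppress=True)
s,R=st();print(s["tool_pos"],s["wrist_force"],s["joints"])
c=get_calibration("wrist");im=camera("wrist")[:,:,::-1];sc=camera("scene")[:,:,::-1];tp=camera("top")[:,:,::-1]
np.savez("w3.npz",P=P(c))
Rm=R.as_matrix();tip=s["tool_pos"]+Rm[:,2]*.0663
S=P(get_calibration("scene"));T=P(get_calibration("top"))
pp=lambda A,X:(A@np.r_[X,1])[:2]/(A@np.r_[X,1])[2]
print("tip pred",pp(P(c),tip),pp(S,tip),pp(T,tip),"toppred",pp(S,s["tool_pos"]-Rm[:,2]*.0257))
q=pp(S,tip).astype(int)
a=cv2.resize(im[200:440,220:420],(400,480),interpolation=cv2.INTER_CUBIC)
b=cv2.resize(sc[q[1]-70:q[1]+26,q[0]-40:q[0]+40],(400,480),interpolation=cv2.INTER_CUBIC);print(q)
cv2.imwrite("pics/m3.png",np.hstack([a,b]))
E
```

```text
[ 0.5024 -0.3447  0.2199] [-0.3731  0.6853 -1.3181] [-0.7097  0.468   1.608   0.0001  1.0572 -0.775 ]
tip pred [320.9999 267.1329] [134.4103 340.1423] [495.2212 295.5066] toppred [109.4455 314.9686]
[134 340]
```

View pics/m3.png

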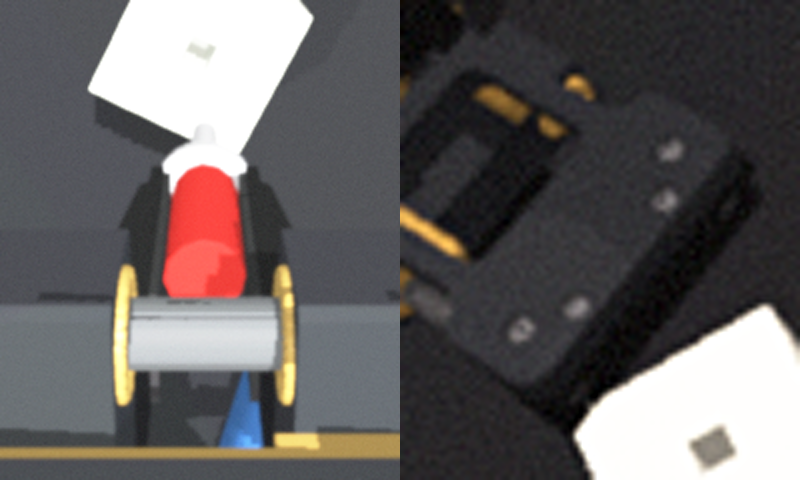

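The pin is held straight, tip at (322,264) in the wrist picture against (321,267) predicted. The handle sits about 1 mm toward the tool's +x, so I'll allow for that.

```bash
cat > go.py <<'E'
from h import *
import sys
np.set_printoptions(precision=3,suppress=True)
yaw=np.radians(3.8);t=np.radians(25)
M={"R":[.6117,-.0996,.0945],"M":[.6065,-.0197,.0945],"L":[.6013,.0600,.0945]}
a=np.array([-np.sin(t)*np.cos(yaw),-np.sin(t)*np.sin(yaw),np.cos(t)])
xt=np.array([-np.sin(yaw),np.cos(yaw),0]);zt=-a;yt=np.cross(zt,xt)
Rt=Rn.from_matrix(np.c_[xt,yt,zt])
def delta(pos,Rt=Rt):
    s,R=st();return (pos-s["tool_pos"])*100,np.degrees((Rt*R.inv()).as_rotvec())
def pin(k,h,L=.0663): return np.array(M[k])+a*(h+L)-xt*.001
if __name__=="__main__":
    s,R=st();print(s["t"],s["tool_pos"],s["wrist_force"]);print(*delta(pin(sys.argv[1],float(sys.argv[2])/1000)))
    tip=s["tool_pos"]+R.as_matrix()[:,2]*.0663+R.as_matrix()[:,0]*.001-M[sys.argv[1]]
    print("tip rel mouth mm: across x,y, height",1e3*tip@xt,1e3*tip@yt,1e3*tip@a)
E
python3 go.py R 20; python3 -c "
from go import *
print(a*100,Rt.as_matrix())"
```

```text
4.55 [ 0.501 -0.343  0.214] [ 0.508  0.766 -0.399]
[ 7.445 24.042 -4.153] [  1.62  -24.966   0.059]
tip rel mouth mm: across x,y, height -234.9319039079921 -92.25084650555073 101.98529576186988
[-42.169  -2.801  90.631] [[-0.066  0.904  0.422]
 [ 0.998  0.06   0.028]
 [-0.     0.423 -0.906]]
```

>>> {"api": "carry_out", "payload": {"plan": [{"offset":[1.24,4.0,0],"rotation":[0.27,-4.16,0],"gripper":1},{"offset":[1.24,4.0,0],"rotation":[0.27,-4.16,0],"gripper":1},{"offset":[1.24,4.0,0],"rotation":[0.27,-4.16,0],"gripper":1},{"offset":[1.24,4.0,-1],"rotation":[0.27,-4.16,0],"gripper":1},{"offset":[1.24,4.0,-1.5],"rotation":[0.27,-4.16,0],"gripper":1}]}}

```text
t: 5.05
tool_pos: [0.5631, -0.1424, 0.1889]
tcp_rot: [0.125, 0.673, 0.717, 0.133]
wrist_force: [2.0, 0.5, -1.0]
finger_gap: 0.161
grasp_force: 30.0
```

>>> {"api": "carry_out", "payload": {"plan": [{"offset":[1.24,4.0,-1.65],"rotation":[0.27,-4.16,0],"gripper":1},{"offset":[0,0,0],"rotation":[0,0,0],"gripper":1},{"offset":[0,0,0],"rotation":[0,0,0],"gripper":1},{"offset":[0,0,0],"rotation":[0,0,0],"gripper":1}]}}

```text
t: 5.45
tool_pos: [0.5759, -0.1045, 0.173]
tcp_rot: [0.148, 0.668, 0.712, 0.158]
wrist_force: [-0.4, -0.0, -0.6]
finger_gap: 0.164
grasp_force: 30.0
```

```bash
python3 go.py R 20; python3 - <<'E'
from go import *
im=camera("wrist")[:,:,::-1]
sc=camera("scene")[:,:,::-1]
np.savez("w4.npz",P=P(get_calibration("wrist")))
a_=cv2.resize(im[100:340,220:420],(400,480),interpolation=cv2.INTER_CUBIC)
b=cv2.resize(sc[190:310,250:350],(400,480),interpolation=cv2.INTER_CUBIC)
cv2.imwrite("pics/m4.png",np.hstack([a_,b]))
E
```

```text
5.45 [ 0.576 -0.105  0.173] [-0.37  -0.036 -0.648]
[-0.051  0.152 -0.029] [ 0.02  -0.02   0.087]
tip rel mouth mm: across x,y, height -1.610092061631831 0.47146717509108726 20.085835689100396
```

View pics/m4.png

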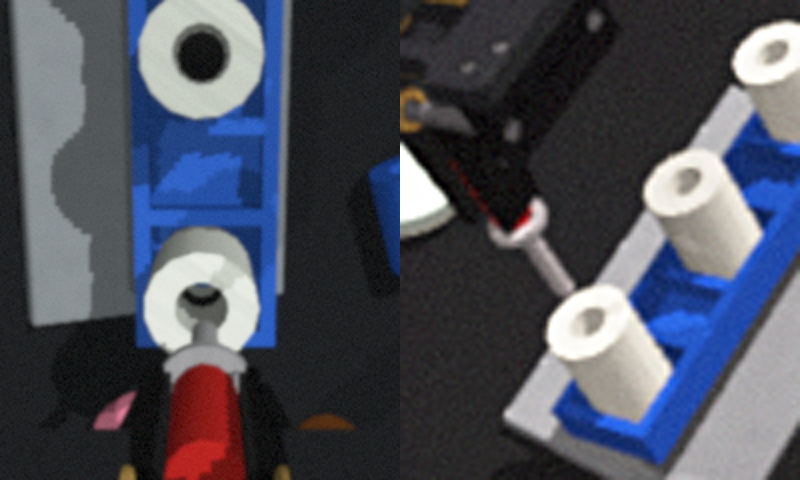

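The right sleeve's mouth is at panel (201,303) with the pin's tip at (204,325), lined up across the fingers. The middle bore, seen along its axis at (202,50), looks dark. I'll correct 1.5 mm and probe the right sleeve.

>>> {"api": "carry_out", "payload": {"plan": [{"offset":[-0.05,0.15,0],"rotation":[0,0,0],"gripper":1},{"offset":[0.47,0.03,-1.02],"rotation":[0,0,0],"gripper":1},{"offset":[0.47,0.03,-1.02],"rotation":[0,0,0],"gripper":1},{"offset":[0.47,0.03,-1.02],"rotation":[0,0,0],"gripper":1},{"offset":[0,0,0],"rotation":[0,0,0],"gripper":1}]}}

```text
t: 6.05
tool_pos: [0.5893, -0.1012, 0.1405]
tcp_rot: [0.147, 0.668, 0.713, 0.157]
wrist_force: [0.3, -0.7, -1.1]
finger_gap: 0.162
grasp_force: 30.0
```

>>> {"api": "carry_out", "payload": {"plan": [{"offset":[0.34,0.02,-0.72],"rotation":[0,0,0],"gripper":1},{"offset":[0.13,0.01,-0.27],"rotation":[0,0,0],"gripper":1},{"offset":[0,0,0],"rotation":[0,0,0],"gripper":1},{"offset":[0,0,0],"rotation":[0,0,0],"gripper":1}]}}

```text
t: 6.45
tool_pos: [0.594, -0.101, 0.1328]
tcp_rot: [0.148, 0.667, 0.712, 0.158]
wrist_force: [-0.7, -0.2, -0.5]
finger_gap: 0.163
grasp_force: 30.0
```

```bash
python3 go.py R -25
```

```text
6.45 [ 0.594 -0.101  0.133] [-0.688 -0.218 -0.488]
[ 0.035 -0.074 -0.082] [0.012 0.024 0.061]
tip rel mouth mm: across x,y, height 0.7175153118979941 0.10622280714476583 -24.129040343820783
```

>>> {"api": "carry_out", "payload": {"plan": [{"offset":[0.08,-0.06,-0.18],"rotation":[0,0,0],"gripper":1},{"offset":[0.08,0.01,-0.18],"rotation":[0,0,0],"gripper":1},{"offset":[0.08,0.01,-0.18],"rotation":[0,0,0],"gripper":1},{"offset":[0.08,0.01,-0.18],"rotation":[0,0,0],"gripper":1},{"offset":[0,0,0],"rotation":[0,0,0],"gripper":1}]}}

```text
t: 6.95
tool_pos: [0.5972, -0.1013, 0.1252]
tcp_rot: [0.148, 0.667, 0.713, 0.158]
wrist_force: [-0.6, -0.4, -1.1]
finger_gap: 0.164
grasp_force: 30.0
```

```bash
python3 go.py R -33
```

```text
6.95 [ 0.597 -0.101  0.125] [-0.574 -0.38  -1.051]
[ 0.053 -0.025 -0.051] [0.004 0.001 0.06 ]
tip rel mouth mm: across x,y, height 0.2528833270985481 -0.24641922063097396 -32.318077692615915
```

>>> {"api": "carry_out", "payload": {"plan": [{"offset":[0.12,-0.02,-0.25],"rotation":[0,0,0],"gripper":1},{"offset":[0.11,0.01,-0.18],"rotation":[0,0,0],"gripper":1},{"offset":[0.08,0.01,-0.18],"rotation":[0,0,0],"gripper":1},{"offset":[0,0,0],"rotation":[0,0,0],"gripper":1},{"offset":[0,0,0],"rotation":[0,0,0],"gripper":1}]}}

```text
t: 7.45
tool_pos: [0.6003, -0.1013, 0.1193]
tcp_rot: [0.148, 0.667, 0.713, 0.158]
wrist_force: [-1.2, 0.4, 0.4]
finger_gap: 0.162
grasp_force: 30.0
```

```bash
python3 go.py R -44
```

```text
7.45 [ 0.6   -0.101  0.119] [-1.234  0.365  0.388]
[ 0.211  0.008 -0.455] [0.006 0.006 0.06 ]
tip rel mouth mm: across x,y, height 0.020523476927728983 0.013502617184613151 -38.98720311269858
```

At 39 mm the pin meets no force, so the right sleeve is the open one. I'll go on until the collar is home.

>>> {"api": "carry_out", "payload": {"plan": [{"offset":[0.11,0.01,-0.23],"rotation":[0,0,0],"gripper":1},{"offset":[0.11,0.01,-0.23],"rotation":[0,0,0],"gripper":1},{"offset":[0.04,0,-0.09],"rotation":[0,0,0],"gripper":1},{"offset":[0.02,0,-0.05],"rotation":[0,0,0],"gripper":1},{"offset":[0,0,0],"rotation":[0,0,0],"gripper":1}]}}

```text
t: 7.95
tool_pos: [0.603, -0.1011, 0.1134]
tcp_rot: [0.148, 0.667, 0.712, 0.158]
wrist_force: [-0.9, -0.3, 2.1]
finger_gap: 0.164
grasp_force: 30.0
```

```bash
python3 go.py R -46
```

```text
7.95 [ 0.603 -0.101  0.113] [-0.904 -0.329  2.084]
[ 0.019 -0.008 -0.054] [0.007 0.02  0.06 ]
tip rel mouth mm: across x,y, height 0.05457031667688729 0.08517917381439484 -45.43071199585748
```

>>> {"api": "carry_out", "payload": {"plan": [{"offset":[0,0,0],"rotation":[0,0,0],"gripper":4},{"offset":[0,0,0],"rotation":[0,0,0],"gripper":4},{"offset":[0,0,0],"rotation":[0,0,0],"gripper":4},{"offset":[0,0,0],"rotation":[0,0,0],"gripper":4},{"offset":[0,0,0],"rotation":[0,0,0],"gripper":4}]}}

```text
t: 8.45
tool_pos: [0.6031, -0.1011, 0.1133]
tcp_rot: [0.148, 0.667, 0.712, 0.158]
wrist_force: [0.1, 0.6, 0.2]
finger_gap: 0.419
grasp_force: 0.0
```

>>> {"api": "carry_out", "payload": {"plan": [{"offset":[-0.8,-0.05,1.7],"rotation":[0,0,0],"gripper":4},{"offset":[-1.2,-0.1,2.6],"rotation":[0,0,0],"gripper":4},{"offset":[-1.7,-0.1,3.6],"rotation":[0,0,0],"gripper":4},{"offset":[0,2,0],"rotation":[0,0,0],"gripper":5},{"offset":[0,0,0],"rotation":[0,0,0],"gripper":5}]}}

```text
t: 8.95
tool_pos: [0.5658, -0.0826, 0.1935]
tcp_rot: [0.149, 0.667, 0.713, 0.158]
wrist_force: [-0.0, -0.6, -0.7]
finger_gap: 0.511
grasp_force: 0.0
```

```bash
python3 - <<'E'
from go import *
s,R=st();print(s["t"],s["tool_pos"],s["joints"])
im=camera("wrist")[:,:,::-1]
sc=camera("scene")[:,:,::-1]
cv2.imwrite("pics/m5.png",np.hstack([cv2.resize(im,(500,375)),cv2.resize(sc[200:290,270:342],(300,375),interpolation=cv2.INTER_CUBIC)]))
E
```

```text
8.95 [ 0.566 -0.083  0.193] [-0.338  0.337  2.007  0.417  0.423 -0.754]
```

View pics/m5.png

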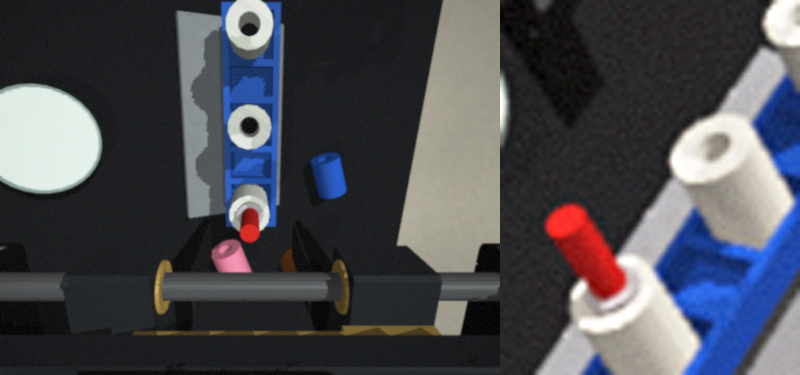

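The pin stands in the right sleeve with its collar on the mouth; both panels show it, the scene crop at (615,300). Next is the middle sleeve.

```bash
python3 - <<'E'
from go import *
print(*delta(np.array(M["M"])+a*.05)); print(75*a/10)
E
```

```text
[ 1.927  6.237 -5.248] [0.016 0.024 0.009]
[-3.163 -0.21   6.797]
```

>>> {"api": "carry_out", "payload": {"plan": [{"offset":[0.5,4.0,0],"rotation":[0,0,0],"gripper":6},{"offset":[0.5,2.24,-1.5],"rotation":[0,0,0],"gripper":6},{"offset":[0.93,0,-3.75],"rotation":[0,0,0],"gripper":6},{"offset":[0,0,0],"rotation":[0,0,0],"gripper":6},{"offset":[0,0,0],"rotation":[0,0,0],"gripper":6}]}}

```text
t: 9.55
tool_pos: [0.5852, -0.0216, 0.1392]
tcp_rot: [0.147, 0.668, 0.713, 0.157]
wrist_force: [-0.0, -0.7, 0.9]
finger_gap: 0.629
grasp_force: 0.0
```

```bash
python3 - <<'E'
from go import *
print(st()[0]["t"],*delta(np.array(M["M"])-a*.025))
E
```

```text
9.55 [ 3.187  0.26  -6.732] [-0.024 -0.129  0.072]
```

>>> {"api": "carry_out", "payload": {"plan": [{"offset":[0.8,0.07,-1.7],"rotation":[0,0,0],"gripper":6},{"offset":[0.8,0.06,-1.7],"rotation":[0,0,0],"gripper":6},{"offset":[0.8,0.06,-1.7],"rotation":[0,0,0],"gripper":6},{"offset":[0.79,0.07,-1.63],"rotation":[0,0,0],"gripper":6},{"offset":[0,0,0],"rotation":[0,0,0],"gripper":6}]}}

```text
t: 10.05
tool_pos: [0.6177, -0.0192, 0.0724]
tcp_rot: [0.148, 0.668, 0.712, 0.158]
wrist_force: [-0.2, 0.2, 1.4]
finger_gap: 0.627
grasp_force: 0.0
```

>>> {"api": "carry_out", "payload": {"plan": [{"offset":[0,0,0],"rotation":[0,0,0],"gripper":4.5},{"offset":[0,0,0],"rotation":[0,0,0],"gripper":3},{"offset":[0,0,0],"rotation":[0,0,0],"gripper":3},{"offset":[0,0,0],"rotation":[0,0,0],"gripper":3},{"offset":[0,0,0],"rotation":[0,0,0],"gripper":3}]}}

```text
t: 10.55
tool_pos: [0.6171, -0.0187, 0.0735]
tcp_rot: [0.149, 0.667, 0.712, 0.158]
wrist_force: [-6.4, -0.8, 9.4]
finger_gap: 0.395
grasp_force: 30.0
```

The middle sleeve is gripped (gap 37.6 mm). I'll lift it along its axis.

>>> {"api": "carry_out", "payload": {"plan": [{"offset":[-0.42,-0.03,0.9],"rotation":[0,0,0],"gripper":3},{"offset":[-0.84,-0.06,1.8],"rotation":[0,0,0],"gripper":3},{"offset":[-1.7,-0.1,3.6],"rotation":[0,0,0],"gripper":3},{"offset":[-1.7,0,4],"rotation":[0,0,0],"gripper":3},{"offset":[0,0,2],"rotation":[0,0,0],"gripper":3}]}}

```text
t: 11.05
tool_pos: [0.5692, -0.0206, 0.1985]
tcp_rot: [0.149, 0.667, 0.712, 0.158]
wrist_force: [-0.0, 0.5, -1.7]
finger_gap: 0.4
grasp_force: 30.0
```

```bash
cat > tray.py <<'E'
from go import *
def tray_rect(name,f):
    im=cv2.imread(f);h=cv2.cvtColor(im,cv2.COLOR_BGR2HSV)
    m=((h[...,1]<70)&(h[...,2]>110)).astype(np.uint8)
    n,l,q,c=cv2.connectedComponentsWithStats(m);i=l[(300,178) if name=="top" else (122,365)]
    cnt=max(cv2.findContours((l==i).astype(np.uint8),0,1)[0],key=cv2.contourArea)
    return cv2.approxPolyDP(cv2.convexHull(cnt),8,True)[:,0]
if __name__=="__main__":
    for n in ["top","scene"]:
        A=P(get_calibration(n));c=tray_rect(n,f"pics/{n}0.png")
        X=np.array([onplane(A,p,.025) for p in c.astype(float)]);print(n,c.tolist(),X,X.mean(0))
    s,R=st();print(s["t"],s["tool_pos"],s["finger_gap"],s["wrist_force"])
E
python3 tray.py
```

```text
top [[197, 253], [212, 331], [152, 344], [139, 265]] [[0.586 0.283]
 [0.413 0.243]
 [0.383 0.374]
 [0.557 0.412]] [0.485 0.328]
scene [[336, 88], [410, 106], [392, 154], [317, 133]] [[0.384 0.368]
 [0.557 0.41 ]
 [0.594 0.265]
 [0.426 0.228]] [0.49  0.318]
11.05 [ 0.569 -0.021  0.198] 0.400030234486632 [-0.034  0.511 -1.694]
```

```bash
cat >> go.py <<'E'
def vert(yawdeg):
    y=np.radians(yawdeg);return Rn.from_matrix(np.c_[[-np.sin(y),np.cos(y),0],[np.cos(y),np.sin(y),0],[0,0,-1.]])
TA=np.array([.521,.334,0]);TB=np.array([.451,.318,0])
E
python3 - <<'E'
from go import *
d,r=delta(TA+[0,0,.12],vert(12.5));print(d,r,d/9,r/9)
E
```

```text
[-4.822 35.458 -7.846] [-3.47  24.879  8.623] [-0.536  3.94  -0.872] [-0.386  2.764  0.958]
```

>>> {"api": "carry_out", "payload": {"plan": [{"offset":[-0.54,3.94,0],"rotation":[-0.386,2.764,0.958],"gripper":3},{"offset":[-0.54,3.94,0],"rotation":[-0.386,2.764,0.958],"gripper":3},{"offset":[-0.54,3.94,0],"rotation":[-0.386,2.764,0.958],"gripper":3},{"offset":[-0.54,3.94,0],"rotation":[-0.386,2.764,0.958],"gripper":3},{"offset":[-0.54,3.94,0],"rotation":[-0.386,2.764,0.958],"gripper":3}]}}

```text
t: 11.55
tool_pos: [0.543, 0.1778, 0.196]
tcp_rot: [0.066, 0.649, 0.755, 0.07]
wrist_force: [0.7, 0.1, -1.7]
finger_gap: 0.399
grasp_force: 30.0
```

>>> {"api": "carry_out", "payload": {"plan": [{"offset":[-0.54,3.94,-1.5],"rotation":[-0.386,2.764,0.958],"gripper":3},{"offset":[-0.54,3.94,-2],"rotation":[-0.386,2.764,0.958],"gripper":3},{"offset":[-0.54,3.94,-2],"rotation":[-0.386,2.764,0.958],"gripper":3},{"offset":[-0.54,3.94,-2.35],"rotation":[-0.386,2.764,0.958],"gripper":3},{"offset":[0,0,0],"rotation":[0,0,0],"gripper":3}]}}

```text
t: 12.05
tool_pos: [0.5205, 0.3373, 0.1139]
tcp_rot: [-0.002, 0.625, 0.781, -0.002]
wrist_force: [0.3, 0.0, -1.4]
finger_gap: 0.399
grasp_force: 30.0
```

>>> {"api": "carry_out", "payload": {"plan": [{"offset":[0,0,0],"rotation":[0,0,0],"gripper":3},{"offset":[0,0,0],"rotation":[0,0,0],"gripper":3}]}}

```text
t: 12.25
tool_pos: [0.5222, 0.3334, 0.1177]
tcp_rot: [-0.0, 0.626, 0.78, 0.0]
wrist_force: [-0.7, -0.2, -0.9]
finger_gap: 0.399
grasp_force: 30.0
```

```bash
python3 - <<'E'
from go import *
d,r=delta(TA+[0,0,.035],vert(12.5));print(d,r)
s,R=st();print(s["t"],R.as_matrix()[:,2],s["wrist_force"],s["finger_gap"])
# tray floor/rim in wrist view: white blob corners
A=P(get_calibration("wrist"));im=camera("wrist");cv2.imwrite("pics/w6.png",im[:,:,::-1])
E
```

```text
[-0.123  0.063 -8.265] [-0.038 -0.038  0.043]
12.25 [-0.001  0.001 -1.   ] [-0.699 -0.209 -0.866] 0.3989802363853428
```

View pics/w6.png

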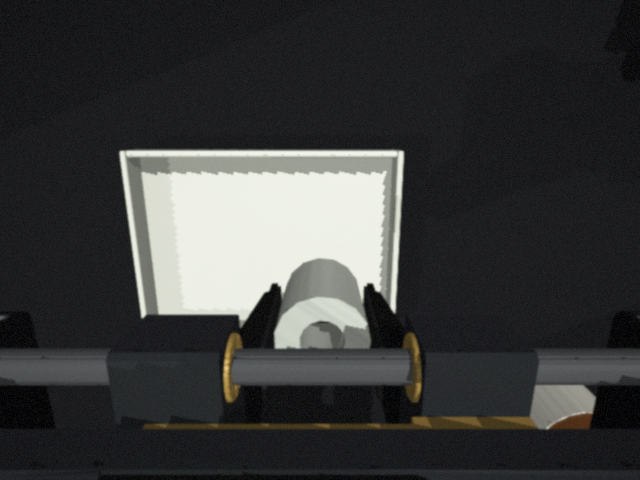

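The tray's far rim runs from (121,151) to (403,151) and the sleeve hangs upright above its right part at (321,325). I'll check where the tray really lies.

```bash
python3 - <<'E'
from go import *
A=P(get_calibration("wrist"));s,R=st();Rm=R.as_matrix()
for q in [(121,151),(403,151),(397,313),(141,313)]:
    X=np.r_[onplane(A,q,.025),.025];d=X-s["tool_pos"];print(X,"tool x,y mm",1e3*d@Rm[:,0],1e3*d@Rm[:,1])
c0=np.r_[onplane(A,(121,151),.025),0];c1=np.r_[onplane(A,(403,151),.025),0]
u=(c1-c0)/np.linalg.norm(c1-c0);print(np.linalg.norm(c1-c0),np.degrees(np.arctan2(u[1],u[0])))
v=np.array([u[1],-u[0],0]);ce=(c0+c1)/2+v*.065;print("centre",ce,"A",ce+u*.036,"B",ce-u*.036)
E
```

```text
[0.385 0.373 0.025] tool x,y mm 68.10863942914253 -125.85652000895051
[0.558 0.411 0.025] tool x,y mm 67.91677787921063 51.728611173344426
[0.584 0.303 0.025] tool x,y mm -43.2134789628631 53.543379427968745
[0.407 0.264 0.025] tool x,y mm -42.971055321653786 -127.15173792818865
0.17758523483815256 12.368678133080875
centre [0.485 0.328 0.   ] A [0.521 0.336 0.   ] B [0.45  0.321 0.   ]
```

>>> {"api": "carry_out", "payload": {"plan": [{"offset":[-0.1,0.15,-3],"rotation":[0,0,0],"gripper":3},{"offset":[0,0,-3],"rotation":[0,0,0],"gripper":3},{"offset":[0,0,-1.8],"rotation":[0,0,0],"gripper":3},{"offset":[0,0,-0.5],"rotation":[0,0,0],"gripper":3},{"offset":[0,0,0],"rotation":[0,0,0],"gripper":3}]}}

```text
t: 12.8
tool_pos: [0.5214, 0.3349, 0.0345]
tcp_rot: [-0.001, 0.626, 0.779, -0.0]
wrist_force: [0.7, 0.1, -0.8]
finger_gap: 0.398
grasp_force: 30.0
```

>>> {"api": "carry_out", "payload": {"plan": [{"offset":[0,0,-0.1],"rotation":[0,0,0],"gripper":3},{"offset":[0,0,0],"rotation":[0,0,0],"gripper":3},{"offset":[0,0,0],"rotation":[0,0,0],"gripper":3}]}}

```text
t: 13.1
tool_pos: [0.5214, 0.3357, 0.034]
tcp_rot: [-0.001, 0.626, 0.78, 0.0]
wrist_force: [-0.4, 1.0, -1.8]
finger_gap: 0.394
grasp_force: 30.0
```

>>> {"api": "carry_out", "payload": {"plan": [{"offset":[0,0,-0.15],"rotation":[0,0,0],"gripper":3},{"offset":[0,0,0],"rotation":[0,0,0],"gripper":3},{"offset":[0,0,-0.1],"rotation":[0,0,0],"gripper":3},{"offset":[0,0,0],"rotation":[0,0,0],"gripper":3}]}}

```text
t: 13.5
tool_pos: [0.521, 0.3356, 0.0304]
tcp_rot: [-0.001, 0.626, 0.78, -0.0]
wrist_force: [0.2, -0.8, -1.8]
finger_gap: 0.397
grasp_force: 30.0
```

>>> {"api": "carry_out", "payload": {"plan": [{"offset":[0,0,-0.1],"rotation":[0,0,0],"gripper":3},{"offset":[0,0,0],"rotation":[0,0,0],"gripper":3},{"offset":[0,0,0],"rotation":[0,0,0],"gripper":3}]}}

```text
t: 13.8
tool_pos: [0.5211, 0.3356, 0.03]
tcp_rot: [-0.001, 0.626, 0.78, -0.0]
wrist_force: [-1.0, -1.2, 5.9]
finger_gap: 0.398
grasp_force: 30.0
```

Contact with the floor at TCP z = 0.030, as expected. I'll release and lift, then return over the left sleeve.

>>> {"api": "carry_out", "payload": {"plan": [{"offset":[0,0,0],"rotation":[0,0,0],"gripper":5},{"offset":[0,0,0],"rotation":[0,0,0],"gripper":5},{"offset":[0,0,0],"rotation":[0,0,0],"gripper":5},{"offset":[0,0,0],"rotation":[0,0,0],"gripper":5}]}}

```text
t: 14.2
tool_pos: [0.5211, 0.3356, 0.0294]
tcp_rot: [-0.001, 0.626, 0.78, -0.0]
wrist_force: [1.0, -0.8, 0.7]
finger_gap: 0.529
grasp_force: 0.0
```

>>> {"api": "carry_out", "payload": {"plan": [{"offset":[0,0,1.5],"rotation":[0,0,0],"gripper":5},{"offset":[0,0,3],"rotation":[0,0,0],"gripper":5},{"offset":[0,0,4],"rotation":[0,0,0],"gripper":5},{"offset":[0,0,4],"rotation":[0,0,0],"gripper":5},{"offset":[0,0,0],"rotation":[0,0,0],"gripper":6}]}}

```text
t: 14.7
tool_pos: [0.5229, 0.3366, 0.161]
tcp_rot: [0.001, 0.626, 0.78, 0.004]
wrist_force: [0.4, -0.4, -0.0]
finger_gap: 0.567
grasp_force: 0.0
```

```bash
python3 - <<'E'
from go import *
d,r=delta(np.array(M["L"])+a*.07,Rt);print(d,r,d/8,r/8)
# check the standing sleeve from the scene camera
S=P(get_calibration("scene"));T=P(get_calibration("top"))
pp=lambda A,X:((A@np.r_[X,1])[:2]/(A@np.r_[X,1])[2]).round(1)
print(pp(T,(.521,.336,.054)),pp(S,(.521,.336,.054)))
E
```

```text
[  4.886 -27.855  -0.305] [  3.296 -24.363  -8.605] [ 0.611 -3.482 -0.038] [ 0.412 -3.045 -1.076]
[168.4 281.2] [380.4 110.1]
```

>>> {"api": "carry_out", "payload": {"plan": [{"offset":[0.61,-3.48,0],"rotation":[0.412,-3.045,-1.076],"gripper":6},{"offset":[0.61,-3.48,0],"rotation":[0.412,-3.045,-1.076],"gripper":6},{"offset":[0.61,-3.48,0],"rotation":[0.412,-3.045,-1.076],"gripper":6},{"offset":[0.61,-3.48,0],"rotation":[0.412,-3.045,-1.076],"gripper":6},{"offset":[0.61,-3.48,0],"rotation":[0.412,-3.045,-1.076],"gripper":6}]}}

```text
t: 15.2
tool_pos: [0.5515, 0.1602, 0.155]
tcp_rot: [0.092, 0.656, 0.742, 0.098]
wrist_force: [0.3, 0.4, -0.6]
finger_gap: 0.633
grasp_force: 0.0
```

>>> {"api": "carry_out", "payload": {"plan": [{"offset":[0.61,-3.48,0],"rotation":[0.412,-3.045,-1.076],"gripper":6},{"offset":[0.61,-3.48,0],"rotation":[0.412,-3.045,-1.076],"gripper":6},{"offset":[0.61,-3.48,0],"rotation":[0.412,-3.045,-1.076],"gripper":6},{"offset":[0,0,0],"rotation":[0,0,0],"gripper":6},{"offset":[0,0,0],"rotation":[0,0,0],"gripper":6}]}}

```text
t: 15.7
tool_pos: [0.5697, 0.0566, 0.1547]
tcp_rot: [0.146, 0.669, 0.713, 0.154]
wrist_force: [0.5, -0.3, -0.1]
finger_gap: 0.63
grasp_force: 0.0
```

```bash
python3 - <<'E'
from go import *
d,r=delta(np.array(M["L"])-a*.025);print(st()[0]["t"],d,r,d/5)
im=camera("wrist");A=P(get_calibration("wrist"))
# left sleeve mouth expected pixel; compare with white-blob there and the (empty/blue) surroundings
p=A@np.r_[M["L"],1];p=p[:2]/p[2];print("mouth px",p)
g=cv2.cvtColor(im,cv2.COLOR_RGB2HSV);m=((g[...,1]<60)&(g[...,2]>110)).astype(np.uint8)
n,l,q,c=cv2.connectedComponentsWithStats(m);print([ (q[i].tolist(),c[i].round(1).tolist()) for i in range(1,n) if q[i,4]>300])
E
```

```text
15.7 [ 4.211  0.408 -8.288] [ 0.138 -0.545  0.16 ] [ 0.842  0.082 -1.658]
mouth px [327.23  265.145]
[([395, 0, 98, 31, 1803], [434.5, 12.3]), ([537, 0, 103, 350, 23674], [600.6, 190.9]), ([233, 195, 139, 155, 7960], [276.3, 261.0]), ([297, 220, 62, 74, 3499], [327.5, 257.0]), ([33, 320, 56, 30, 1122], [56.5, 333.1]), ([180, 353, 271, 32, 7694], [315.1, 367.7]), ([0, 355, 52, 27, 1306], [25.1, 368.6]), ([592, 355, 48, 27, 1135], [615.2, 367.9]), ([46, 384, 18, 46, 452], [54.6, 406.4]), ([245, 384, 56, 41, 1902], [269.5, 403.8]), ([583, 384, 16, 39, 332], [590.5, 401.7]), ([303, 415, 50, 10, 372], [327.3, 419.5])]
```

>>> {"api": "carry_out", "payload": {"plan": [{"offset":[0.33,0.15,0.05],"rotation":[0.14,-0.5,0.15],"gripper":6},{"offset":[0.78,0.05,-1.67],"rotation":[0,0,0],"gripper":6},{"offset":[0.78,0.05,-1.67],"rotation":[0,0,0],"gripper":6},{"offset":[0.78,0.05,-1.67],"rotation":[0,0,0],"gripper":6},{"offset":[0,0,0],"rotation":[0,0,0],"gripper":6}]}}

```text
t: 16.25
tool_pos: [0.5966, 0.0614, 0.1032]
tcp_rot: [0.147, 0.666, 0.714, 0.157]
wrist_force: [0.0, -0.7, 0.0]
finger_gap: 0.629
grasp_force: 0.0
```

>>> {"api": "carry_out", "payload": {"plan": [{"offset":[0.78,0.05,-1.67],"rotation":[0,0,0],"gripper":6},{"offset":[0.77,0.05,-1.66],"rotation":[0,0,0],"gripper":6},{"offset":[0,0,0],"rotation":[0,0,0],"gripper":6},{"offset":[0,0,0],"rotation":[0,0,0],"gripper":6}]}}

```text
t: 16.65
tool_pos: [0.6119, 0.0618, 0.0723]
tcp_rot: [0.148, 0.666, 0.714, 0.158]
wrist_force: [0.1, -0.5, 1.0]
finger_gap: 0.63
grasp_force: 0.0
```

```bash
python3 - <<'E'
from go import *
print(*delta(np.array(M["L"])-a*.025))
E
```

```text
[-0.003 -0.109 -0.042] [-0.002 -0.015 -0.139]
```

>>> {"api": "carry_out", "payload": {"plan": [{"offset":[0,-0.1,0],"rotation":[0,0,0],"gripper":4.5},{"offset":[0,0,0],"rotation":[0,0,0],"gripper":3},{"offset":[0,0,0],"rotation":[0,0,0],"gripper":3},{"offset":[0,0,0],"rotation":[0,0,0],"gripper":3},{"offset":[0,0,0],"rotation":[0,0,0],"gripper":3}]}}

```text
t: 17.15
tool_pos: [0.612, 0.0602, 0.0722]
tcp_rot: [0.148, 0.667, 0.713, 0.158]
wrist_force: [-4.5, -0.2, 6.4]
finger_gap: 0.397
grasp_force: 30.0
```

>>> {"api": "carry_out", "payload": {"plan": [{"offset":[-0.42,-0.03,0.9],"rotation":[0,0,0],"gripper":3},{"offset":[-0.84,-0.06,1.8],"rotation":[0,0,0],"gripper":3},{"offset":[-1.7,-0.1,3.6],"rotation":[0,0,0],"gripper":3},{"offset":[-1.7,0,4],"rotation":[0,0,0],"gripper":3},{"offset":[0,0,2],"rotation":[0,0,0],"gripper":3}]}}

```text
t: 17.65
tool_pos: [0.564, 0.0582, 0.1972]
tcp_rot: [0.148, 0.666, 0.713, 0.158]
wrist_force: [0.3, 0.5, -2.8]
finger_gap: 0.397
grasp_force: 30.0
```

```bash
python3 - <<'E'
from go import *
d,r=delta(np.array([.450,.321,.14]),vert(12.4));print(st()[0]["t"],d,r,d/8,r/8)
E
```

```text
17.65 [-11.404  26.276  -5.72 ] [-3.515 24.826  8.377] [-1.425  3.284 -0.715] [-0.439  3.103  1.047]
```

>>> {"api": "carry_out", "payload": {"plan": [{"offset":[-1.42,3.28,0],"rotation":[-0.44,3.1,1.05],"gripper":3},{"offset":[-1.42,3.28,0],"rotation":[-0.44,3.1,1.05],"gripper":3},{"offset":[-1.42,3.28,0],"rotation":[-0.44,3.1,1.05],"gripper":3},{"offset":[-1.42,3.28,0],"rotation":[-0.44,3.1,1.05],"gripper":3},{"offset":[-1.42,3.28,0],"rotation":[-0.44,3.1,1.05],"gripper":3}]}}

```text
t: 18.15
tool_pos: [0.4936, 0.2234, 0.1948]
tcp_rot: [0.055, 0.645, 0.76, 0.059]
wrist_force: [0.4, -0.6, -2.0]
finger_gap: 0.398
grasp_force: 30.0
```

>>> {"api": "carry_out", "payload": {"plan": [{"offset":[-1.42,3.28,-1.7],"rotation":[-0.44,3.1,1.05],"gripper":3},{"offset":[-1.42,3.28,-2],"rotation":[-0.44,3.1,1.05],"gripper":3},{"offset":[-1.42,3.28,-2],"rotation":[-0.44,3.1,1.05],"gripper":3},{"offset":[0,0,0],"rotation":[0,0,0],"gripper":3},{"offset":[0,0,0],"rotation":[0,0,0],"gripper":3}]}}

```text
t: 18.65
tool_pos: [0.4515, 0.3209, 0.137]
tcp_rot: [-0.0, 0.626, 0.78, -0.001]
wrist_force: [-0.8, -0.4, -1.1]
finger_gap: 0.398
grasp_force: 30.0
```

>>> {"api": "carry_out", "payload": {"plan": [{"offset":[0,0,0],"rotation":[0,0,0],"gripper":3}]}}

```text
t: 18.75
tool_pos: [0.4522, 0.3201, 0.1381]
tcp_rot: [-0.0, 0.627, 0.779, 0.0]
wrist_force: [-0.8, -0.5, -1.4]
finger_gap: 0.397
grasp_force: 30.0
```

```bash
python3 - <<'E'
from go import *
d,r=delta(np.array([.450,.321,.0335]),vert(12.4));print(st()[0]["t"],d,r)
E
```

```text
18.75 [ -0.216   0.092 -10.455] [-0.017  0.009  0.012]
```

>>> {"api": "carry_out", "payload": {"plan": [{"offset":[-0.2,0.1,-4],"rotation":[0,0,0],"gripper":3},{"offset":[0,0,-4],"rotation":[0,0,0],"gripper":3},{"offset":[0,0,-2],"rotation":[0,0,0],"gripper":3},{"offset":[0,0,-0.4],"rotation":[0,0,0],"gripper":3},{"offset":[0,0,0],"rotation":[0,0,0],"gripper":3}]}}

```text
t: 19.25
tool_pos: [0.4505, 0.3211, 0.0342]
tcp_rot: [-0.0, 0.627, 0.779, 0.0]
wrist_force: [0.1, 0.6, -2.2]
finger_gap: 0.398
grasp_force: 30.0
```

>>> {"api": "carry_out", "payload": {"plan": [{"offset":[0,0,0],"rotation":[0,0,0],"gripper":3},{"offset":[0,0,-0.1],"rotation":[0,0,0],"gripper":3},{"offset":[0,0,0],"rotation":[0,0,0],"gripper":3},{"offset":[0,0,0],"rotation":[0,0,0],"gripper":3}]}}

```text
t: 19.65
tool_pos: [0.4501, 0.3218, 0.0333]
tcp_rot: [-0.0, 0.626, 0.779, 0.0]
wrist_force: [1.2, -0.5, -2.2]
finger_gap: 0.399
grasp_force: 30.0
```

>>> {"api": "carry_out", "payload": {"plan": [{"offset":[0,0,-0.15],"rotation":[0,0,0],"gripper":3},{"offset":[0,0,0],"rotation":[0,0,0],"gripper":3},{"offset":[0,0,-0.1],"rotation":[0,0,0],"gripper":3},{"offset":[0,0,0],"rotation":[0,0,0],"gripper":3},{"offset":[0,0,0],"rotation":[0,0,0],"gripper":3}]}}

```text
t: 20.15
tool_pos: [0.4499, 0.3217, 0.0301]
tcp_rot: [-0.0, 0.626, 0.779, -0.0]
wrist_force: [0.5, 0.1, -1.4]
finger_gap: 0.398
grasp_force: 30.0
```

>>> {"api": "carry_out", "payload": {"plan": [{"offset":[0,0,-0.1],"rotation":[0,0,0],"gripper":3},{"offset":[0,0,0],"rotation":[0,0,0],"gripper":3},{"offset":[0,0,0],"rotation":[0,0,0],"gripper":3}]}}

```text
t: 20.45
tool_pos: [0.4499, 0.3217, 0.0291]
tcp_rot: [-0.0, 0.626, 0.779, -0.0]
wrist_force: [0.3, -0.1, -1.5]
finger_gap: 0.398
grasp_force: 30.0
```

>>> {"api": "carry_out", "payload": {"plan": [{"offset":[0,0,-0.1],"rotation":[0,0,0],"gripper":3},{"offset":[0,0,0],"rotation":[0,0,0],"gripper":3},{"offset":[0,0,0],"rotation":[0,0,0],"gripper":3}]}}

```text
t: 20.75
tool_pos: [0.4499, 0.3217, 0.0288]
tcp_rot: [-0.0, 0.626, 0.779, 0.0]
wrist_force: [-2.1, -0.9, 6.9]
finger_gap: 0.392
grasp_force: 30.0
```

Floor contact. I'll release, rise and back away.

>>> {"api": "carry_out", "payload": {"plan": [{"offset":[0,0,0],"rotation":[0,0,0],"gripper":5},{"offset":[0,0,0],"rotation":[0,0,0],"gripper":5},{"offset":[0,0,0],"rotation":[0,0,0],"gripper":5},{"offset":[0,0,0],"rotation":[0,0,0],"gripper":5}]}}

```text
t: 21.15
tool_pos: [0.4499, 0.3217, 0.0281]
tcp_rot: [-0.0, 0.626, 0.779, -0.0]
wrist_force: [-0.7, -0.8, 0.3]
finger_gap: 0.526
grasp_force: 0.0
```

>>> {"api": "carry_out", "payload": {"plan": [{"offset":[0,0,1.5],"rotation":[0,0,0],"gripper":5},{"offset":[0,0,3],"rotation":[0,0,0],"gripper":5},{"offset":[0,0,4],"rotation":[0,0,0],"gripper":5},{"offset":[0,0,4],"rotation":[0,0,0],"gripper":5},{"offset":[0,0,4],"rotation":[0,0,0],"gripper":5}]}}

```text
t: 21.65
tool_pos: [0.4497, 0.3215, 0.1947]
tcp_rot: [-0.0, 0.626, 0.779, -0.0]
wrist_force: [-0.1, -0.7, 0.5]
finger_gap: 0.528
grasp_force: 0.0
```

>>> {"api": "carry_out", "payload": {"plan": [{"offset":[0,-4,0],"rotation":[0,0,0],"gripper":5},{"offset":[0,-4,0],"rotation":[0,0,0],"gripper":5},{"offset":[0,-4,0],"rotation":[0,0,0],"gripper":5},{"offset":[0,0,0],"rotation":[0,0,0],"gripper":5},{"offset":[0,0,0],"rotation":[0,0,0],"gripper":5}]}}

```text
t: 22.15
tool_pos: [0.4502, 0.2012, 0.1934]
tcp_rot: [-0.0, 0.627, 0.779, 0.0]
wrist_force: [0.0, -0.3, 0.2]
finger_gap: 0.528
grasp_force: 0.0
```

```bash
python3 - <<'E'
from go import *
# no pictures left to view: check numerically. Compare expected silhouettes in scene camera.
pp=lambda A,X:((A@np.r_[X,1])[:2]/(A@np.r_[X,1])[2]).round(1)
for n in ["scene","top"]:
    A=P(get_calibration(n));im=camera(n);cv2.imwrite(f"pics/{n}9.png",im[:,:,::-1])
    g=cv2.cvtColor(im,cv2.COLOR_RGB2GRAY).astype(int)
    for nm,X in [("A",(.521,.336)),("B",(.450,.321))]:
        c=pp(A,(*X,.054));r=np.linalg.norm(pp(A,(X[0]+.019,X[1],.054))-c);u,v=c.astype(int)
        b=g[v-2:v+3,u-2:u+3].mean();ring=[g[int(c[1]+.75*r*np.sin(t)),int(c[0]+.75*r*np.cos(t))] for t in np.arange(0,6.28,.785)]
        print(n,nm,c,r,"bore",b,"ring",ring)
    h=cv2.cvtColor(im,cv2.COLOR_RGB2HSV);m=((h[...,0]<8)|(h[...,0]>172))&(h[...,1]>150)&(h[...,2]>60)
    nn,l,q,ce=cv2.connectedComponentsWithStats(m.astype(np.uint8))
    print([(q[i,4],ce[i].round(1)) for i in range(1,nn) if q[i,4]>15 ],"handle mid pred",pp(A,np.array(M["R"])+a*.025))
    d=cv2.absdiff(im[:,:,::-1],cv2.imread(f"pics/{n}0.png")).max(2)
    for nm,X in [("jar",(.70,.25,.1)),("vial",(.7287,-.2076,.07)),("dish",(.4427,-.0426,.019))]:
        u,v=pp(A,X).astype(int);print(nm,"changed px",int((d[v-30:v+31,u-30:u+31]>60).sum()))
s,R=st();print(s["t"],s["tool_pos"])
E
```

```text
scene A [380.4 110.1] 8.325863318599483 bore 157.92 ring [np.int64(255), np.int64(255), np.int64(255), np.int64(255), np.int64(254), np.int64(190), np.int64(151), np.int64(197)]
scene B [349.2 101.7] 8.011242100947902 bore 162.2 ring [np.int64(255), np.int64(255), np.int64(255), np.int64(255), np.int64(254), np.int64(230), np.int64(171), np.int64(252)]
[(np.int32(237), array([290.1, 259.3]))] handle mid pred [290.7 260.6]
jar changed px 0
vial changed px 0
dish changed px 0
top A [168.4 281.2] 8.70919054792119 bore 107.24 ring [np.int64(241), np.int64(255), np.int64(255), np.int64(254), np.int64(255), np.int64(254), np.int64(254), np.int64(250)]
top B [173.7 314.2] 8.908984229416932 bore 106.88 ring [np.int64(115), np.int64(124), np.int64(126), np.int64(116), np.int64(103), np.int64(96), np.int64(95), np.int64(100)]
[(np.int32(70), array([371.2, 246.7]))] handle mid pred [371.6 245.8]
jar changed px 0
vial changed px 0
dish changed px 0
22.25 [0.45  0.202 0.193]
```

Both sleeves show a bore and a bright rim at the expected standing positions, the pin is where it should be, and the bystanders have not moved. (In the top view sleeve B was dark, most likely hidden by the arm.)

```bash
python3 -c "
from bench import *
print(finish_job())"
```

```text
the job is handed in; nothing more can be done
None
```

I handed the job in at about 22 s, with no verdict returned: the right-hand sleeve (lowest y) is the open one and holds the pin with its collar down, both blocked sleeves stand upright in the tray, and the jar, vial and dish have not moved.

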